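# Put the utensil caddy back on its ledge rail

### The job

Put the utensil caddy back on its rail on the ledge: slide it on from the rail's open, rounded end, all the way to the stop, until the spring catch snaps up behind it and it cannot slide back out. Then let go of it. Leave the jar, spoon rest, pot brush and scraper where they are.

Things in the scene. Friction and masses are not known exactly. Their poses are not given: they have to be found in the camera images.
- caddy: loose steel utensil caddy, 0.4 kg: shallow empty tray, 110 long (x) x 64 wide (y), rim 43 high, with an upright bamboo grip board along its middle. Beneath runs a channel open at both ends: roof 15 up, 48 wide, with two inward lips 5 thick at the bottom leaving a 32 slot. Origin: centre of underside, z up. Both ends alike: goes on either way round. Starts upright on the ledge.
- caddy_grip (a point): point to pinch on the caddy's grip board, 68 above its underside; the board is 70 long (caddy x), 14 thick (caddy y), top 83 above the underside; fingertips stay clear of the 43 high tray rim
- rail: fixed aluminium rail on the ledge, T section: stem 26 wide, 7 high; flange 42 wide, 7 to 12.5 above the ledge. Its +x is the way the caddy slides on. Origin: ledge level, where the caddy's origin is when fully home. The caddy slides on standing on the ledge, with 3 mm side play; it cannot go on from above. Home, it has about 2 mm play each way between stop and catch.
- rail_stop (a point): face of the stop block (70 wide, 34 high) at the closed end, rail x = +56.5, at ledge level
- catch (a joint): dark steel spring catch in the top of the rail, 16 wide, a ramp rising from x = -82 to a square back at x = -57.5 (in the rail's frame). Value = how far it is pressed down, m: 0 is up, about 0.006 while the caddy passes over it; it springs up behind the caddy's trailing end. Takes about 3 N.
- catch_top (a point): top of the catch's back, 20.5 above the ledge when up
- rail_mouth (a point): tip of the rail's open rounded end, rail x = -106, at ledge level
- jar: empty glass jar with a bamboo lid, 84 across, 130 high, origin centre of underside; leave alone
- spoon_rest: white ceramic spoon rest, dish 100 across, 16 high, origin under the dish centre, handle towards its -x to 118; leave alone
- brush: red plastic pot brush lying bristles down along its x, 213 long, round head 68 across, 36 high, at its +x end; leave alone
- scraper: flat stainless steel scraper lying along its x, 210 long, blade 75 wide at +x; leave alone
Things that resemble listed ones, but are neither listed nor needed, are in the scene too. There is more than one size of the rail; the job needs the middle-sized.

How it is judged (in metres and radians):
On the way:
1. the caddy is part-way along the rail, standing on the ledge with the catch pressed down beneath it (x of caddy in the frame of rail between -0.11 and -0.012 m and y of caddy in the frame of rail between -0.006 and 0.006 m and z of caddy in the frame of rail between -0.004 and 0.006 m and value of joint catch above 0.003 m), for 0.1 s.
At the end, for the whole second after the job is handed in: The caddy stands upright and at rest on the rail, fully home (its origin within 5 mm of the rail's origin along and across the rail and 4 mm in height, lined up within 0.08 rad, tilt under 0.06 rad), with the spring catch up behind it (pressed less than 2.5 mm) (x of caddy in the frame of rail between -0.005 and 0.005 m and y of caddy in the frame of rail between -0.005 and 0.005 m and z of caddy in the frame of rail between -0.004 and 0.004 m and angle between the x axis of caddy and the x axis of rail, either way round below 0.08 rad and angle between caddy's own z axis and vertical below 0.06 rad and value of joint catch below 0.0025 m and linear speed of caddy below 0.01 m/s); the robot touches nothing.
It fails at once if the jar is moved more than 30 mm (distance of jar from where it was at the start of the episode above 0.03 m).
It fails at once if the spoon rest is moved more than 30 mm (distance of spoon_rest from where it was at the start of the episode above 0.03 m).
It fails at once if the pot brush is moved more than 30 mm (distance of brush from where it was at the start of the episode above 0.03 m).
It fails at once if the scraper is moved more than 30 mm (distance of scraper from where it was at the start of the episode above 0.03 m).
It also fails if it takes over 40 s, if anything falls off the work surface, if the arm or the gripper's body presses on something with over 40 N, if the wrist force passes 120 N, or if a joint passes its speed limit or range.

### The arm

A 6-joint arm with a two-finger parallel gripper is mounted at the origin on the work surface. World frame = base frame: x ahead of the robot, y to its left, z up, the work surface at z = 0. Lengths are in mm, angles in rad, forces in N, time in s.
With the tool pointing down it reaches from about 275 to 750 mm from the base axis. Payload 10.2 kg.
Tool frame: the origin (TCP) lies at the very end of the fingers, on their centre line; the grasp point (between the pads) lies 19 mm behind it; z points along the fingers, y is the direction in which the jaws open and shut (so a half turn about z gives the same grasp; the last joint's range is limited). The gripper opens to 85 mm and grips with 20 to 120 N. Pads are 22 mm wide; open, the fingers measure 114 mm over their backs; the gripper's body (76 mm by 85 mm) begins 54 mm behind the grasp point. The pads swing forward as they close: fully open they stand 13 mm farther back than shut.
Start: joints at [-1.349, 0.313, 1.498, -0, 1.331, -0.223], TCP at [225.884, -473.928, 231.294] pointing down, gripper open.
Joint ranges: [-2.94, 2.94], [-0.97, 2.17], [0.19, 2.56], [-1.23, 4.37], [0.02, 3.11], [-2.88, 2.88]. Speed limits (rad/s): [2.39, 2.39, 3.01, 3.14, 3.14, 3.14].

### API

Orientations are given as a unit quaternion [w, x, y, z].
In Python, from rig import * gives the robot as it stands. The module is installed in compiled form; this text tells all that it offers.
- The arm moves only by the shell command python3 -m crank 'ROWS' [FORCE]. ROWS is a JSON object of lists of equal length, an entry for each row: "dp": the shift along the world's x, y, z in cm, a list of three; "delta_rot": the turn, a rotation vector about the world's x, y, z in degrees, a list of three; "claw": the closure in counts, from 0 (fully open) to 255 (shut). A call has 1 to 10 rows; each row shifts and turns the commanded pose from where the row before left it; what a row does not reach is not made up. A row lasts 1/10 s, in which the tool goes at most 50 mm and 8.59 degrees, less where a joint would pass 70% of its speed; a pose out of reach is approached as far as the arm can. A call is refused whole if a number of a shift passes 5 or a number of a turn 8.59, either way. A call with a gripper value outside its range is refused whole. The fingers move at their own pace and stop on an object; FORCE is the grip in N (left out, the last holds). Time passes only in rows, so rows that do not move let the fingers close. It gives the time, the measured TCP pose, the force and the opening at its end, in the units of the state.
- sense(): the state, without advancing time (a new reading comes with each control period).
- capture(name): name is "side" or "top"; returns (picture, depth): 400x640x3 uint8, red, green, blue; 400x640 float32, mm along the optical axis (not along the pixel's ray), 0 where there is no reading.
- camera_model(name): a dict with "fx", "fy", "cx", "cy" (pixels), "cam_to_world" (4x4, takes a point from camera to world coordinates). Camera axes: x right, y up, looking along -z (the intrinsics and any distortion apply to the point x, -y, -z); pixel columns grow to the right and rows downward; lengths in mm; the calibration is good to about 2 mm. A picture is of the moment at which its call begins. camera_model takes no time and is no camera call.
- finish_job(): hands the job in, once; it reports no verdict.
Trained networks look in the newest picture that a camera, given by its name, has taken for a name from the list of things; names that differ only in an ending like _2 or _b are one class to them, and where a whole thing is asked for, a point or a joint stands for the part that bears it (a point fixed in the world has none). Each returns a list of dicts, best first, with "p" (0 to 1); they miss things now and then, are a little off and sometimes report something else, mostly with a low value. They report only what shows in the picture. A call takes as long as a camera call. They do not tell look-alikes from the thing itself.
- boxes_of(camera, target): "centre" ([column, row] in pixels, amid what is visible of it).
- masks_of(camera, target): "region" (400x640 bool, what is visible of it) and "centre" ([column, row] in pixels, amid what is visible of it).
- pinpoint(camera, target): "centre" ([column, row] in pixels: a listed point, or the origin of a listed thing).
The state is a dict: "time_s": time; "joints": joint angles; "dq": joint speeds; "tau": joint torques, N m; "eef_pos": TCP position; "ee_rot": TCP orientation; "force": force on the tool from outside, world axes, zero at the start; "wrist_torque": the same for the moment, N m; "grip_width": opening from 0.0 (shut) to 1.0 (fully open).
Only numpy, scipy, OpenCV 4.12 (cv2) and the standard library are available. Lean on these libraries where they do the work, as an engineer would, in place of code of your own. Each camera call takes 0.05 s, during which the arm holds its last target.

## Working session

There is one attempt and no reset: what is moved stays moved. The work goes in short steps, Python scripts to look and compute and a shell command to move; the robot and the scene stay as the last step left them, time stands still between calls to the robot, and variables do not carry over. Pictures are saved under pics/ and viewed, and the job is handed in when it is done.

```bash
mkdir -p pics; cat > h.py <<'E'
from rig import *
import numpy as np, cv2
def save(n,im): cv2.imwrite('pics/'+n,cv2.cvtColor(im,cv2.COLOR_RGB2BGR))
def ray(cam,u,v):
    m=camera_model(cam);T=np.array(m['cam_to_world']);d=np.array([(u-m['cx'])/m['fx'],-(v-m['cy'])/m['fy'],-1.0])
    return T[:3,3],T[:3,:3]@d
def atz(cam,u,v,z):
    o,d=ray(cam,u,v);return o+d*(z-o[2])/d[2]
def atd(cam,u,v,D):
    o,d=ray(cam,u,v);return o+d*D
def cloud(cam,dep):
    v,u=np.mgrid[0:400,0:640];o,d=ray(cam,0,0)
    m=camera_model(cam);T=np.array(m['cam_to_world'])
    D=np.stack([(u-m['cx'])/m['fx'],-(v-m['cy'])/m['fy'],-np.ones_like(u,float)],-1)
    return T[:3,3]+(D*dep[...,None])@T[:3,:3].T
def proj(cam,p):
    m=camera_model(cam);T=np.linalg.inv(np.array(m['cam_to_world']));q=T[:3,:3]@np.array(p,float)+T[:3,3]
    return m['cx']+m['fx']*q[0]/-q[2], m['cy']-m['fy']*q[1]/-q[2]
E
python3 - <<'E'
from h import *
for c in ('top','side'):
    im,d=capture(c);save(c+'0.png',im);np.save(c+'0.npy',d);print(camera_model(c))
    for t in ('caddy','caddy_grip','rail','rail_stop','catch_top','rail_mouth'):
        print(c,t,[(np.round(r['centre'],1).tolist(),round(r['p'],2)) for r in pinpoint(c,t)])
print(sense())
E
```

```text
{'fx': 362.6931546965067, 'fy': 362.6931546965067, 'cx': 324.55869067512515, 'cy': 197.11479333550923, 'cam_to_world': array([[ 3.01078732e-02,  9.93391710e-01, -1.10753898e-01,
         4.63171981e+02],
       [-9.99431929e-01,  2.82402825e-02, -1.83930973e-02,
         3.64037008e+01],
       [-1.51438290e-02,  1.11244759e-01,  9.93677648e-01,
         1.11156600e+03],
       [ 0.00000000e+00,  0.00000000e+00,  0.00000000e+00,
         1.00000000e+00]])}
top caddy [([428.6, 229.8], 0.64), ([356.8, 197.8], 0.24)]
top caddy_grip [([440.0, 227.5], 0.72)]
top rail [([320.9, 186.3], 0.77), ([289.2, 273.1], 0.65), ([254.7, 187.4], 0.57)]
top rail_stop [([241.0, 182.5], 0.89), ([304.7, 186.2], 0.72), ([264.3, 271.0], 0.56), ([314.6, 139.7], 0.17)]
top catch_top [([262.0, 187.6], 0.5), ([339.5, 193.2], 0.47), ([310.5, 278.8], 0.38)]
top rail_mouth [([272.6, 197.1], 0.68), ([358.0, 198.1], 0.66), ([332.2, 277.5], 0.65)]
{'fx': 451.7289551864035, 'fy': 451.7289551864035, 'cx': 319.19837281816854, 'cy': 200.0146153646143, 'cam_to_world': array([[-8.55193511e-01,  3.45885887e-01, -3.86014264e-
[... 658 characters left out ...]
2), ([332.9, 201.4], 0.72)]
{'time_s': 0.7, 'joints': array([-1.34941387e+00,  3.12887125e-01,  1.49769701e+00, -1.95874194e-05,
        1.33102120e+00, -2.23409903e-01]), 'dq': array([-0.00087602,  0.00118356,  0.00026196, -0.00048103, -0.00127355,
       -0.00239342]), 'tau': array([ 1.51204786e-03, -4.12088728e+01, -2.59871614e+01, -2.00437836e-05,
        4.94010928e-04,  2.99556433e-06]), 'eef_pos': array([ 225.87187252, -473.92738187,  231.30189452]), 'ee_rot': array([-6.34904544e-06,  9.75371218e-01,  2.20569689e-01, -9.50707935e-06]), 'force': array([ 0.03705209,  0.26722604, -0.75238758]), 'wrist_torque': array([0.09298393, 0.00579819, 0.00553379]), 'grip_width': 1.0024488511418075}
```

View pics/top0.png

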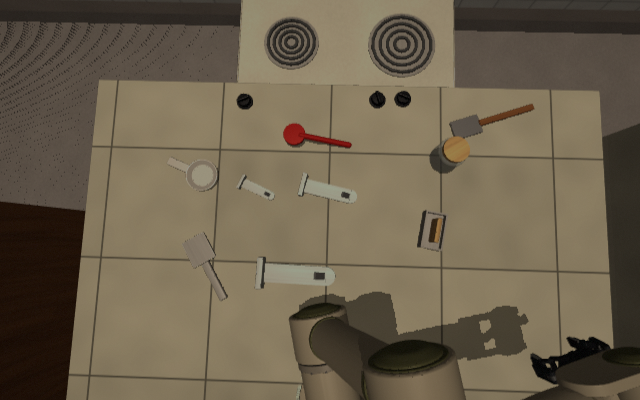

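View pics/side0.png

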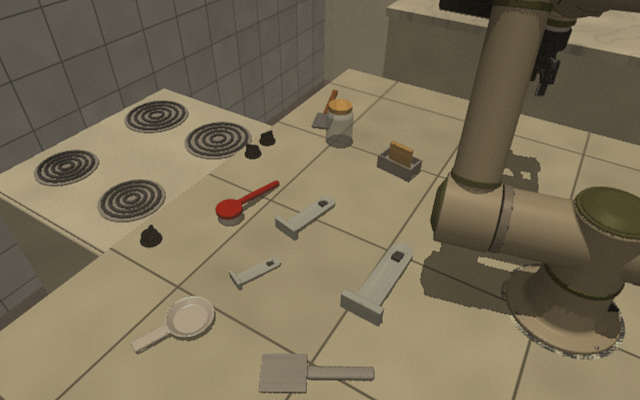

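```bash
python3 - <<'E'
from h import *
im=cv2.imread('pics/top0.png')[110:310,200:480];cv2.imwrite('pics/topc.png',cv2.resize(im,None,fx=2.85,fy=2.85,interpolation=2))
d=np.load('top0.npy');P=cloud('top',d)
# heights histogram of ledge
z=P[...,2];print(np.histogram(z[d>0],bins=np.arange(-10,200,5)))
for n,pt in dict(A=((241,182.5),(262,187.6),(272.6,197.1)),B=((304.7,186.2),(339.5,193.2),(358,198.1)),C=((264.3,271),(310.5,278.8),(332.2,277.5))).items():
    for u,v in pt: print(n,u,v,P[int(v),int(u)].round(1))
print(P[229,428],P[227,440])
ds=np.load('side0.npy');Q=cloud('side',ds)
for u,v in ((286.5,232.5),(320.6,202.9),(332.9,201.4),(361.6,311.9),(396.6,256.9),(407,251.6),(238.5,283),(267,265),(398.9,172),(400.9,148.9)):
    print(u,v,Q[int(v),int(u)].round(1))
E
```

```text
(array([  746, 60297, 77499,  3500,  2234,  1511,   598,   296,   341,
         483,   342,   137,    27,    30,    31,    27,    31,    35,
         116,    44,    16,    37,    62,    53,    15,    12,    20,
         219,   328,     2,     0,     0,     0,     0,     0,     0,
           1,     9,    10,    10,    17]), array([-10,  -5,   0,   5,  10,  15,  20,  25,  30,  35,  40,  45,  50,
        55,  60,  65,  70,  75,  80,  85,  90,  95, 100, 105, 110, 115,
       120, 125, 130, 135, 140, 145, 150, 155, 160, 165, 170, 175, 180,
       185, 190, 195]))
A 241 182.5 [623.  311.4  26.5]
A 262 187.6 [611.9 250.3   8.7]
A 272.6 197.1 [581.8 217.9   9.5]
B 304.7 186.2 [616.2 119.7  26.3]
B 339.5 193.2 [599.9  13.    9.6]
B 358 198.1 [ 5.873e+02 -4.610e+01 -1.000e-01]
C 264.3 271 [358.9 230.2  17.3]
C 310.5 278.8 [342.7  92.6  16.3]
C 332.2 277.5 [347.6  27.4  16. ]
[ 497.79954901 -254.7407339    21.35861735] [ 502.28950941 -270.61576639   87.29695444]
286.5 232.5 [612.1 133.   11.2]
320.6 202.9 [ 5.954e+02 -2.000e-01  1.830e+01]
332.9 201.4 [576.1 -30.1   8.7]
361.6 311.9 [346.9 249.8  22.4]
396.6 256.9 [346.9  75.7  25.2]
407 251.6 [334.2  37.7  14.2]
238.5 283 [607.1 322.7  18.7]
267 265 [592.  239.3   5.2]
398.9 172 [ 475.5 -231.9   16.5]
400.9 148.9 [ 490.4 -261.    76.5]
```

Three rail candidates in the top picture: A small (about 255,188), B middle (about 328,188), C large (about 295,273). B's mouth-to-stop length of about 165 mm fits the given 162.5. I'll confirm that with an enlarged crop.

View pics/topc.png

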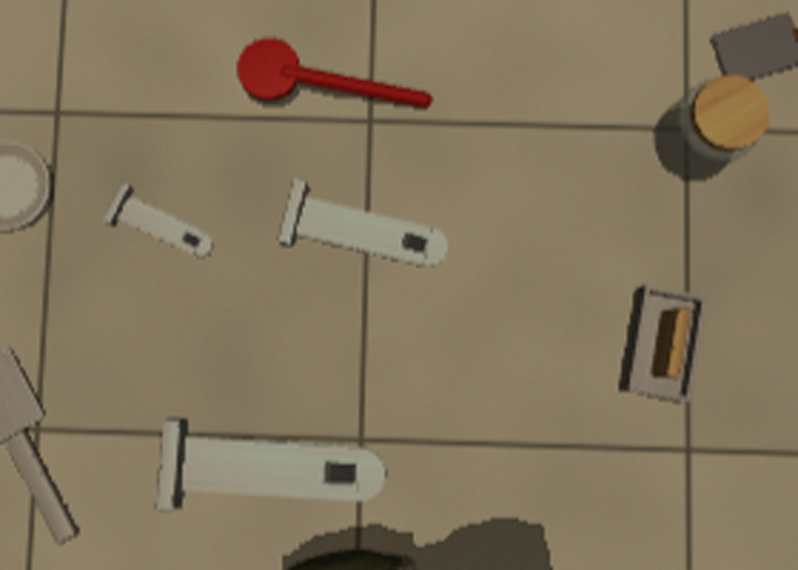

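```bash
python3 - <<'E'
from h import *
# rail geometry by both cameras
def rect(pts):
    r=cv2.minAreaRect(pts.astype(np.float32));return r
for c in ('top','side'):
    d=np.load(c+'0.npy');P=cloud(c,d).reshape(-1,3);P=P[d.reshape(-1)>0]
    roi=(abs(P[:,0]-600)<80)&(P[:,1]>-70)&(P[:,1]<165)
    g=P[roi];print(c,'ledge z',np.median(g[:,2][g[:,2]<5]))
    f=g[(g[:,2]>9)&(g[:,2]<16)]; s=g[(g[:,2]>28)&(g[:,2]<38)]
    for n,q in (('flange',f),('stop',s)): 
        if len(q)>5: print(n,len(q),np.median(q[:,2]),rect(q[:,:2]),cv2.boxPoints(rect(q[:,:2])).round(1).tolist())
    roi=(abs(P[:,0]-497)<80)&(abs(P[:,1]+258)<70)
    g=P[roi]
    for n,lo,hi in (('board',75,95),('rim',38,47),('all>8',8,95)):
        q=g[(g[:,2]>lo)&(g[:,2]<hi)]
        if len(q)>5: print(n,len(q),np.median(q[:,2]),rect(q[:,:2]),cv2.boxPoints(rect(q[:,:2])).round(1).tolist())
im=cv2.imread('pics/side0.png')[130:260,260:440];cv2.imwrite('pics/sidec.png',cv2.resize(im,None,fx=4,fy=4,interpolation=2))
E
```

```text
top ledge z 0.4919692843259327
flange 624 12.842583115092225 ((600.8287353515625, 39.9755744934082), (162.13433837890625, 62.96870803833008), 77.6623306274414) [[552.7000122070312, -32.5], [614.2999877929688, -45.900001525878906], [648.9000244140625, 112.4000015258789], [587.4000244140625, 125.9000015258789]]
stop 103 33.85564785969382 ((620.8710327148438, 125.23419952392578), (14.012301445007324, 69.11943054199219), 78.21578979492188) [[585.5999755859375, 125.4000015258789], [653.2999877929688, 111.30000305175781], [656.0999755859375, 125.0], [588.5, 139.1999969482422]]
board 137 83.06343139216847 ((493.75360107421875, -265.3829650878906), (14.070548057556152, 69.32685852050781), 81.05526733398438) [[458.3999938964844, -266.8999938964844], [526.9000244140625, -277.70001220703125], [529.0999755859375, -263.79998779296875], [460.6000061035156, -253.0]]
rim 251 42.90321675614541 ((493.7223205566406, -266.0453186035156), (65.57711029052734, 110.04241943359375), 80.41531372070312) [[434.0, -289.20001220703125], [542.5, -307.5], [553.4000244140625, -242.89999389648438], [444.8999938964844
[... 978 characters left out ...]
408447265625) [[452.0, -270.1000061035156], [520.0, -278.20001220703125], [522.4000244140625, -258.29998779296875], [454.29998779296875, -250.3000030517578]]
rim 190 40.90225831867775 ((488.32470703125, -264.9437561035156), (66.94355010986328, 111.53937530517578), 82.4581298828125) [[428.6000061035156, -290.79998779296875], [539.2000122070312, -305.3999938964844], [548.0, -239.10000610351562], [437.3999938964844, -224.39999389648438]]
all>8 1021 36.80868429820646 ((488.432373046875, -264.1519775390625), (69.71178436279297, 115.83113861083984), 84.02381134033203) [[427.20001220703125, -292.79998779296875], [542.4000244140625, -304.79998779296875], [549.7000122070312, -235.5], [434.5, -223.5]]
```

View pics/sidec.png

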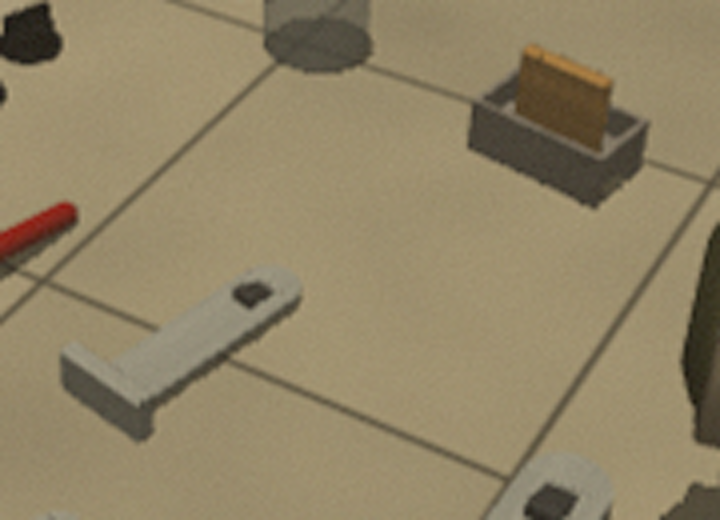

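The crop confirms it. B has its rounded mouth at about (357,197) with the dark catch beside it, and its stop at about (303,185). Its 69 mm stop block and 163 mm length match the description. A is smaller and C is larger. The caddy is at about (431,230). Now moving above it, turned so the jaws close across the board.

```bash
python3 -m crank '{"dp":[[3.8,3.0,-1],[3.8,3.0,-1],[3.8,3.0,-1],[3.8,3.0,-1],[3.8,3.0,-1],[3.8,3.0,-1],[3.7,2.9,-1],[0,0,0]],"delta_rot":[[0,0,-5],[0,0,-5],[0,0,-5],[0,0,-5],[0,0,-5],[0,0,-5],[0,0,-5],[0,0,0]],"claw":[0,0,0,0,0,0,0,0]}' 40
python3 - <<'E'
from h import *
# refine rail fit, both cams
for c in ('top','side'):
    d=np.load(c+'0.npy');P=cloud(c,d).reshape(-1,3);P=P[d.reshape(-1)>0]
    off=0.5 if c=='top' else -1.95
    P[:,2]-=off
    dr=np.array([.204,.979]);o=np.array([608.,63.])
    for it in range(6):
        n=np.array([-dr[1],dr[0]])
        x=(P[:,:2]-o)@dr;y=(P[:,:2]-o)@n
        m=(x>-85)&(x<45)&(abs(y)<35)&(P[:,2]>8)&(P[:,2]<22)
        # centre line: per-bin mid of edges
        bx=[];by=[];w=[]
        for b in np.arange(-85,45,10):
            k=m&(x>=b)&(x<b+10)
            if k.sum()>8: lo,hi=y[k].min(),y[k].max();bx.append(b+5);by.append((lo+hi)/2);w.append(hi-lo)
        s,i=np.polyfit(bx,by,1)
        o=o+n*i; dr=dr+n*s;dr/=np.linalg.norm(dr)
    x=(P[:,:2]-o)@dr;y=(P[:,:2]-o)@n
    k=(abs(y)<33)&(P[:,2]>28)&(P[:,2]<38)&(x>30)&(x<90)
    print(c,'yaw',np.degrees(np.arctan2(dr[1],dr[0])),'width',np.mean(w),'stop x',x[k].min(),x[k].max())
    k=(abs(y)<6)&(P[:,2]>8)&(x>-140)&(x<0);print('mouth',x[k].min())
    f=np.percentile(x[(abs(y)<33)&(P[:,2]>28)&(P[:,2]<38)&(x>30)&(x<90)],3)
    print('origin',o+dr*(f-56.5))
im,_=capture('side');save('side1.png',im)
E
```

```text
time_s: 1.5
eef_pos: [493.5, -261.0, 159.8]
ee_rot: [-0.001, 0.997, -0.082, -0.001]
force: [-0.1, -0.4, 0.5]
grip_width: 0.995
top yaw 77.83540718395155 width 41.10334694738178 stop x 56.56291178973176 70.73649179730968
mouth -105.08056388602863
origin [607.8759147   63.47333005]
side yaw 77.40754509299136 width 43.17359627795255 stop x 53.695469471471434 70.742414277345
mouth -106.7332368043582
origin [603.5562966   62.92454236]
```

View pics/side1.png

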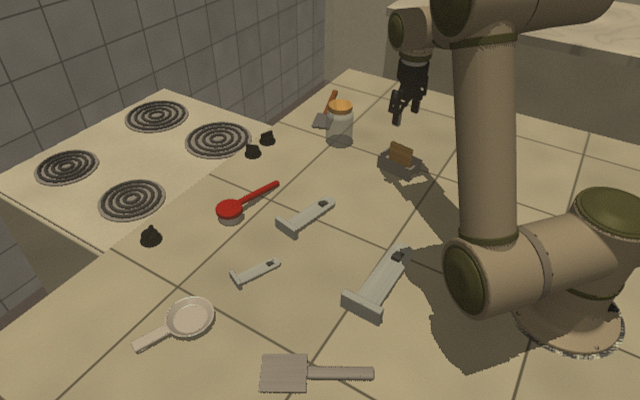

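The gripper hangs above the caddy. Shifting 4 mm in y, descending and gripping.

```bash
python3 -m crank '{"dp":[[-0.1,-0.4,-2.5],[0,0,-3],[0,0,-3],[0,0,-1.9],[0,0,-0.5],[0,0,0]],"delta_rot":[[0,0,0],[0,0,0],[0,0,0],[0,0,0],[0,0,0],[0,0,0]],"claw":[0,0,0,0,0,0]}' 60
python3 -m crank '{"dp":[[0,0,0],[0,0,0],[0,0,0],[0,0,0],[0,0,0],[0,0,0],[0,0,0],[0,0,0]],"delta_rot":[[0,0,0],[0,0,0],[0,0,0],[0,0,0],[0,0,0],[0,0,0],[0,0,0],[0,0,0]],"claw":[255,255,255,255,255,255,255,255]}' 60
python3 - <<'E'
from h import *
for c in('side','top'):
    im,_=capture(c);save(c+'2.png',im)
cv2.imwrite('pics/s2c.png',cv2.resize(cv2.imread('pics/side2.png')[80:210,320:480],None,fx=4,fy=4,interpolation=2))
s=sense();print(s['force'],s['wrist_torque'],s['eef_pos'],s['grip_width'])
E
```

```text
time_s: 2.15
eef_pos: [489.4, -269.6, 52.4]
ee_rot: [-0.0, 0.997, -0.083, -0.0]
force: [0.8, -0.1, -1.0]
grip_width: 0.998
time_s: 2.95
eef_pos: [489.7, -268.7, 52.1]
ee_rot: [-0.0, 0.997, -0.083, -0.0]
force: [-0.1, 1.7, -1.6]
grip_width: 0.155
[ 0.1213203   1.5612739  -2.19593135] [0.19735805 0.03431969 0.02968766] [ 489.73615071 -268.75016757   52.09626914] 0.15417647082725475
```

View pics/s2c.png

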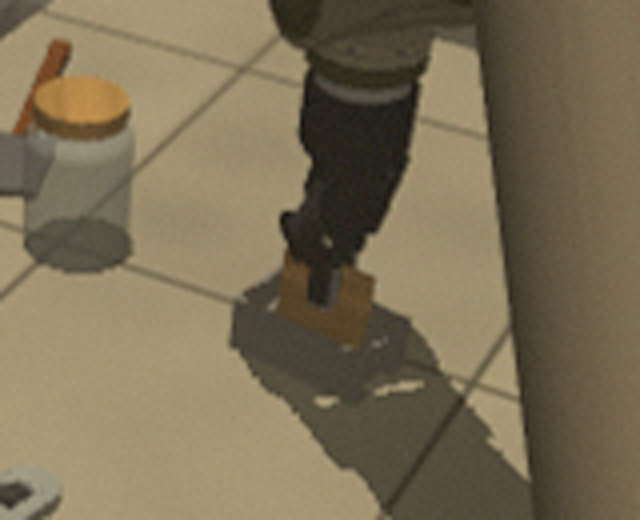

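The side crop shows the pads on the board, and the opening of about 13 mm matches the 14 mm board. Lifting, turning 87° and moving to a point short of the mouth.

```bash
python3 -m crank '{"dp":[[0,0,1.5],[0,0,2],[0.7,1.4,0],[0.7,1.4,0],[0.7,1.4,0],[0.7,1.4,0],[0.7,1.4,0],[0.7,1.4,0],[0.7,1.4,0],[0.7,1.4,0]],"delta_rot":[[0,0,0],[0,0,0],[0,0,8],[0,0,8],[0,0,8],[0,0,8],[0,0,8],[0,0,8],[0,0,8],[0,0,8]],"claw":[255,255,255,255,255,255,255,255,255,255]}' 60
python3 -m crank '{"dp":[[0.7,1.4,0],[0.7,1.4,0],[0.7,1.5,0],[0,0,0],[0,0,0]],"delta_rot":[[0,0,8],[0,0,8],[0,0,7],[0,0,0],[0,0,0]],"claw":[255,255,255,255,255]}' 60
python3 - <<'E'
from h import *
for c in('side','top'):
    im,d=capture(c);save(c+'3.png',im);np.save(c+'3.npy',d)
cv2.imwrite('pics/s3c.png',cv2.resize(cv2.imread('pics/side3.png')[110:250,250:430],None,fx=4,fy=4,interpolation=2))
cv2.imwrite('pics/t3c.png',cv2.resize(cv2.imread('pics/top3.png')[150:260,280:440],None,fx=5,fy=5,interpolation=2))
s=sense();print(s['force'],s['wrist_torque'],s['eef_pos'],s['ee_rot'],s['grip_width'])
E
```

```text
time_s: 4.05
eef_pos: [545.9, -156.4, 86.9]
ee_rot: [-0.0, 0.888, 0.46, -0.0]
force: [0.5, 0.1, -3.3]
grip_width: 0.148
time_s: 4.55
eef_pos: [566.7, -114.0, 86.9]
ee_rot: [-0.0, 0.78, 0.625, -0.0]
force: [0.0, 0.2, -3.8]
grip_width: 0.15
[ 0.08254148  0.4395789  -3.36104441] [0.00521243 0.02031943 0.05293102] [ 566.57420302 -114.5557247    87.10634159] [-9.20833016e-05  7.80679205e-01  6.24931937e-01 -2.10212706e-04] 0.15210584415924594
```

View pics/s3c.png

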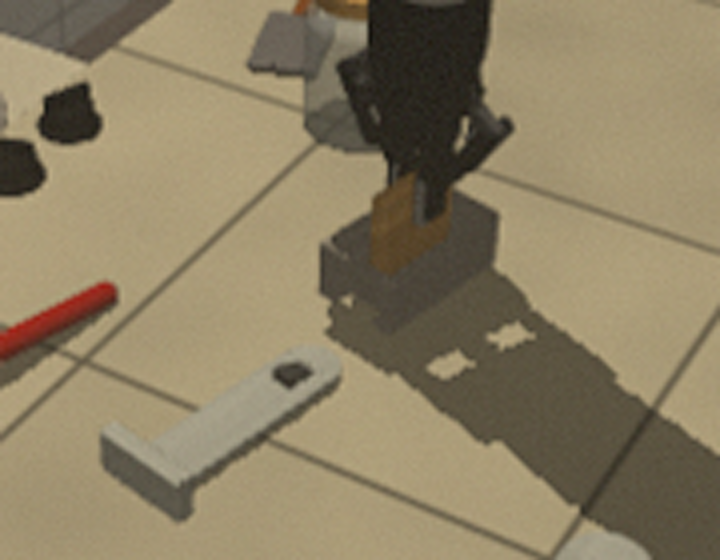

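View pics/t3c.png

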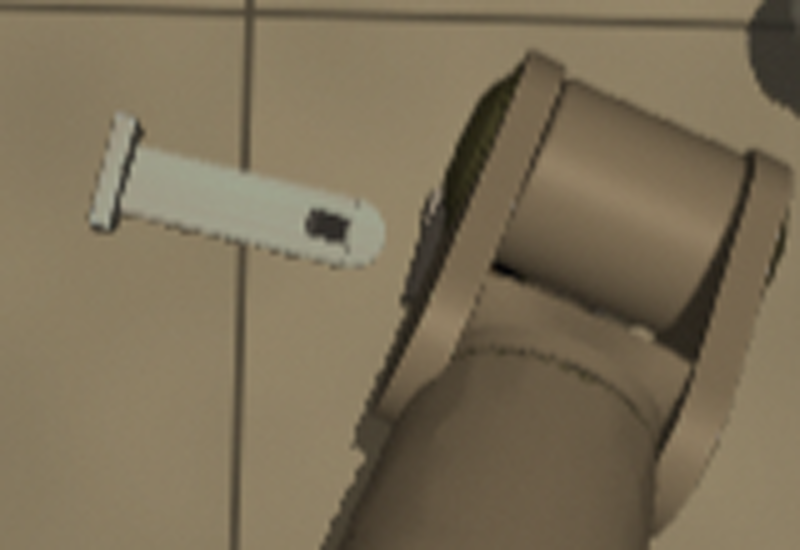

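The side crop shows the caddy held in line with the rail, short of its mouth. In the top picture the arm hides it. Lowering it close to the ledge, then measuring with the side camera.

```bash
python3 -m crank '{"dp":[[0,0,-1.5],[0,0,-1.5],[0,0,-0.3],[0,0,0],[0,0,0]],"delta_rot":[[0,0,0],[0,0,0],[0,0,0],[0,0,0],[0,0,0]],"claw":[255,255,255,255,255]}' 60
cat > meas.py <<'E'
from h import *
import sys
tag=sys.argv[1]
im,d=capture('side');save('side%s.png'%tag,im);np.save('side%s.npy'%tag,d)
P=cloud('side',d).reshape(-1,3);P=P[d.reshape(-1)>0];P[:,2]+=1.95
th=np.radians(77.5);dr=np.array([np.cos(th),np.sin(th)]);n=np.array([-dr[1],dr[0]]);o=np.array([603.56,62.92])
x=(P[:,:2]-o)@dr;y=(P[:,:2]-o)@n;z=P[:,2]
# caddy side face: rim top rows
for lo,hi in((8,38),(39,46)):
    k=(abs(y)<60)&(x>-290)&(x<50)&(z>lo)&(z<hi)
    q=np.c_[x[k],y[k]].astype(np.float32)
    print(lo,k.sum())
    for b in np.arange(-290,50,15):
        m=(q[:,0]>=b)&(q[:,0]<b+15)
        if m.sum()>3: print(int(b),m.sum(),np.percentile(q[m,1],[0,5,50,95,100]).round(1))
s=sense();print(s['force'].round(1),s['eef_pos'].round(1),s['grip_width'])
t=s['eef_pos'][:2]-np.array([605.7,63.2]);print('tcp rail',t@dr,t@n)
cv2.imwrite('pics/s%sc.png'%tag,cv2.resize(im[110:250,250:430,::-1],None,fx=4,fy=4,interpolation=2))
E
python3 meas.py 4
```

```text
time_s: 5.15
eef_pos: [567.2, -114.3, 55.0]
ee_rot: [0.001, 0.78, 0.626, 0.0]
force: [0.8, 0.2, -4.2]
grip_width: 0.152
8 1134
-245 21 [-6.7 -2.5 10.4 35.5 35.6]
-230 48 [-0.6  3.  32.4 36.  36.8]
-215 44 [ 5.1  7.5 33.1 36.  36.3]
-200 41 [ 7.5  8.  33.8 35.7 37.2]
-185 47 [ 7.1  7.9 33.2 35.5 36.1]
-170 72 [-27.  -25.7   9.4  35.2  35.8]
-155 57 [-26.6 -25.8  32.   34.9  35.7]
-140 81 [-28.8 -24.6  26.2  35.6  36.6]
-125 75 [-29.9 -26.6   3.3  31.6  34.1]
-110 29 [-16.4 -11.4   1.7  15.4  17.6]
-95 58 [-22.  -18.    1.6  18.9  20.1]
-80 50 [-20.6 -19.2   7.   20.4  22. ]
-65 78 [-20.8 -18.9   2.7  20.7  22.7]
-50 64 [-21.7 -19.2   0.8  20.4  21.2]
-35 74 [-21.2 -18.1   2.2  20.8  21.9]
-20 69 [-22.1 -19.7  -0.3  20.3  21.5]
-5 71 [-22.6 -18.9   2.2  19.9  21.8]
10 71 [-22.  -19.1   0.8  20.6  21.6]
25 76 [-19.4 -18.1   2.8  20.8  21.9]
40 8 [-19.2 -17.3   7.5  21.8  21.9]
39 220
-245 20 [-6.  -3.6 15.1 34.2 34.9]
-230 19 [-2.8  1.  25.8 34.1 35.2]
-215 14 [ 7.1  7.5 20.4 35.  35.7]
-200 15 [ 8.   8.9 33.1 35.1 35.8]
-185 22 [-30.2   7.3  30.5  35.3  35.4]
-170 26 [-30.4 -28.9   8.8  34.4  36.1]
-155 32 [-30.  -25.8   7.4  35.2  35.3]
-140 42 [-28.  -26.6  -3.2  33.6  35.4]
-125 30 [-27.6 -24.8   3.3  30.1  34.4]
[-0.1  0.  -3.6] [ 567.3 -114.3   55.1] 0.15108430439339657
tcp rail -181.60511483819954 -0.90329591201019
```

View pics/s4c.png

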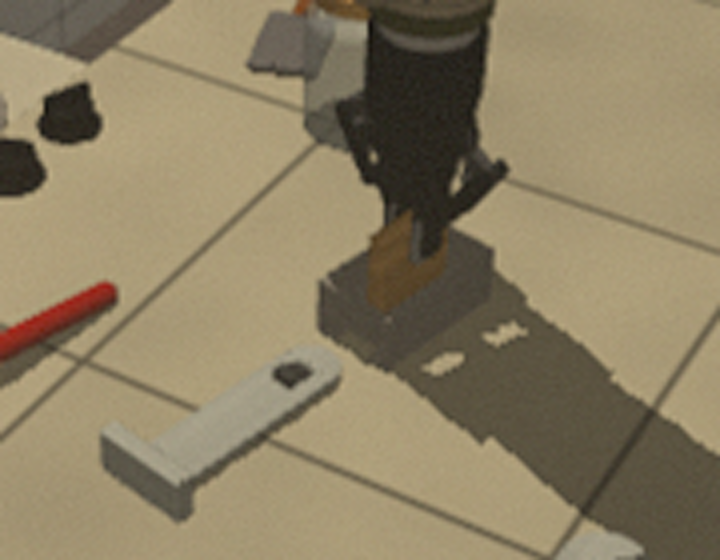

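```bash
cat > m2.py <<'E'
from h import *
import sys
d=np.load(sys.argv[1]);P=cloud('side',d).reshape(-1,3);P=P[d.reshape(-1)>0];P[:,2]+=1.95
th=np.radians(77.5);dr=np.array([np.cos(th),np.sin(th)]);n=np.array([-dr[1],dr[0]]);o=np.array([603.56,62.92])
x=(P[:,:2]-o)@dr;y=(P[:,:2]-o)@n;z=P[:,2]
cx=float(sys.argv[2])
def st(nm,k): print(nm,k.sum(),'y',np.percentile(y[k],[10,50,90]).round(1),'slope',np.polyfit(x[k],y[k],1)[0].round(3) if k.sum()>20 else '')
for a in range(0,45,5): st('wall z%d'%a,(x>cx-45)&(x<cx+45)&(z>a)&(z<a+5)&(y>25)&(y<45))
for a in range(45,85,8): st('board z%d'%a,(x>cx+10)&(x<cx+33)&(z>a)&(z<a+8)&(abs(y)<25))
k=(abs(y)<25)&(x>cx+40)&(x<cx+70)&(z>18)&(z<36);print('front face x',np.percentile(x[k],[10,50,90]),k.sum())
for a in(0,2,4,6,8,10,12): st('rail z%d'%a,(x>-75)&(x<40)&(z>a)&(z<a+2)&(y>10)&(y<26))
st('stop side',(x>56)&(x<72)&(z>8)&(z<30)&(y>25)&(y<45))
E
python3 m2.py side4.npy -182; echo; python3 - <<'E'
from h import *
print([(r['centre'],r['p']) for r in pinpoint('side','caddy')],[(r['centre'],r['p']) for r in pinpoint('side','caddy_grip')])
E
```

```text
wall z0 53 y [33.1 37.2 42.4] slope 0.01
wall z5 31 y [32.8 33.9 35.2] slope -0.007
wall z10 23 y [32.9 34.2 35.2] slope 0.007
wall z15 28 y [33.7 34.5 35.8] slope -0.007
wall z20 30 y [32.5 34.  35.2] slope -0.008
wall z25 27 y [32.9 33.7 35.5] slope -0.005
wall z30 31 y [33.3 34.2 36.1] slope -0.013
wall z35 28 y [32.2 33.8 34.5] slope -0.012
wall z40 35 y [31.5 33.9 35.3] slope -0.016
board z45 10 y [-23.8   9.   10.1] slope 
board z53 13 y [ 7.5  9.3 10.2] slope 
board z61 14 y [ 7.6  9.1 12. ] slope 
board z69 18 y [ 8.   9.2 12.2] slope 
board z77 19 y [ 1.9  8.4 13.9] slope 
front face x [-126.35118908 -124.50952196 -123.29858331] 72
rail z0 52 y [17.2 21.3 25.4] slope 0.018
rail z2 13 y [17.7 23.1 24.7] slope 
rail z4 4 y [18.  19.  23.3] slope 
rail z6 7 y [19.7 19.8 20.1] slope 
rail z8 19 y [13.1 20.  21.1] slope 
rail z10 56 y [11.9 16.4 21.1] slope -0.003
rail z12 70 y [11.  14.9 21.2] slope 0.011
stop side 36 y [27.8 33.6 35.9] slope -0.463

[([350.5, 187.6], 0.65), ([338.8, 141.9], 0.6)] [([352.2, 166.6], 0.59)]
```

Measured against the rail in the side view, the caddy sits about 2.2 mm to rail +y: wall at 34.0 (32 expected) and board face at 9.1 (7 expected). Yaw error is about 0.5°. I'll correct sideways, lower to the ledge, then go in 40 mm and check.

```bash
python3 -m crank '{"dp":[[0.22,-0.05,0],[0,0,-0.28],[0,0,0],[0.21,0.98,0],[0.21,0.98,0],[0.21,0.98,0],[0.21,0.98,0],[0,0,0],[0,0,0]],"delta_rot":[[0,0,0],[0,0,0],[0,0,0],[0,0,0],[0,0,0],[0,0,0],[0,0,0],[0,0,0],[0,0,0]],"claw":[255,255,255,255,255,255,255,255,255]}' 60
python3 meas.py 5 | tail -2; python3 m2.py side5.npy -140
```

```text
time_s: 6.2
eef_pos: [578.1, -73.5, 52.0]
ee_rot: [-0.0, 0.78, 0.626, 0.001]
force: [0.7, 5.7, 6.4]
grip_width: 0.156
[0.7 5.6 6.4] [578.1 -73.5  52. ] 0.1545072282848086
tcp rail -139.4823565736192 -2.6202004450601613
wall z0 70 y [32.2 37.6 43.2] slope 0.007
wall z5 32 y [30.9 32.1 33.1] slope 0.01
wall z10 35 y [30.6 32.  34. ] slope 0.003
wall z15 25 y [30.5 31.8 33.4] slope -0.002
wall z20 33 y [30.8 32.3 33.8] slope -0.0
wall z25 27 y [31.3 32.3 33.6] slope -0.006
wall z30 32 y [30.7 32.  33. ] slope -0.01
wall z35 31 y [30.7 32.1 33.3] slope -0.007
wall z40 51 y [27.5 30.3 32.9] slope 0.003
board z45 13 y [4.4 6.2 7.7] slope 
board z53 15 y [ 5.7  7.  11.8] slope 
board z61 19 y [ 5.6  6.8 12.1] slope 
board z69 17 y [ 5.7  7.2 13.1] slope 
board z77 39 y [-3.8  3.8  8.1] slope -0.067
front face x [-83.970194   -82.41724089 -80.65106611] 77
rail z0 49 y [16.9 21.2 24.8] slope 0.011
rail z2 5 y [20.3 21.4 24.4] slope 
rail z4 5 y [17.9 19.  21.4] slope 
rail z6 11 y [18.5 19.4 19.9] slope 
rail z8 13 y [19.  20.2 21.1] slope 
rail z10 50 y [12.2 16.  21.3] slope 0.018
rail z12 72 y [11.2 15.8 20.3] slope 0.007
stop side 44 y [26.8 33.4 35.4] slope -0.359
```

View pics/s5c.png

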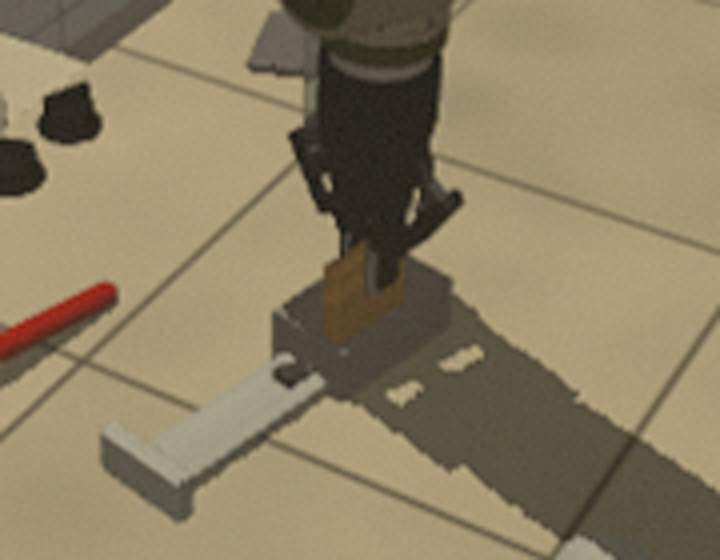

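The caddy is threaded on: front face at rail x ≈ -82, lateral error about 0, forces low. Sliding on, over the catch.

```bash
python3 -m crank '{"dp":[[0.21,0.98,0.03],[0.21,0.98,0],[0.21,0.98,0],[0.21,0.98,0],[0.22,0.98,0],[0.22,0.98,0],[0.22,0.98,0],[0.22,0.98,0],[0,0,0],[0,0,0]],"delta_rot":[[0,0,0],[0,0,0],[0,0,0],[0,0,0],[0,0,0],[0,0,0],[0,0,0],[0,0,0],[0,0,0],[0,0,0]],"claw":[255,255,255,255,255,255,255,255,255,255]}' 60
python3 meas.py 6 | tail -2; python3 m2.py side6.npy -58
```

```text
time_s: 7.25
eef_pos: [594.9, 4.8, 52.1]
ee_rot: [-0.0, 0.78, 0.626, 0.001]
force: [0.4, 5.6, 6.2]
grip_width: 0.154
[0.5 6.4 5.9] [594.9   4.8  52.1] 0.15280784726805852
tcp rail -59.33658299514968 -2.122816172227601
wall z0 80 y [32.  37.5 43.3] slope -0.0
wall z5 35 y [31.2 32.5 34.2] slope -0.006
wall z10 33 y [31.5 32.4 33.7] slope 0.007
wall z15 31 y [30.8 32.1 34.5] slope 0.007
wall z20 32 y [31.2 32.9 34.3] slope 0.007
wall z25 40 y [31.1 32.3 33.6] slope -0.004
wall z30 39 y [30.9 32.5 33.9] slope 0.004
wall z35 30 y [31.4 32.2 33.3] slope 0.009
wall z40 61 y [27.7 31.5 33.5] slope 0.005
board z45 14 y [5.7 6.7 9. ] slope 
board z53 14 y [6.1 6.8 8.7] slope 
board z61 16 y [6.1 7.2 8.6] slope 
board z69 12 y [5.4 7.1 8.2] slope 
board z77 47 y [-4.5  3.1  8.4] slope -0.03
front face x [-3.79718204 -2.21777833 -0.86573372] 74
rail z0 18 y [17.6 20.7 25. ] slope 
rail z2 5 y [20.1 23.5 25.1] slope 
rail z4 4 y [18.9 21.3 24.5] slope 
rail z6 6 y [18.3 19.4 20. ] slope 
rail z8 9 y [15.3 19.8 20.8] slope 
rail z10 20 y [10.9 16.5 20.7] slope 
rail z12 29 y [11.7 16.8 22. ] slope -0.036
stop side 41 y [26.7 33.2 35.5] slope -0.384
```

View pics/s6c.png

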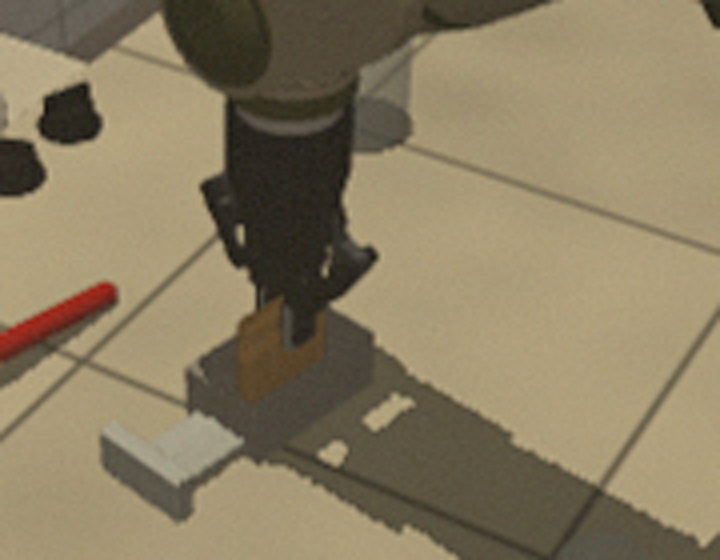

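The front face is at about -2, so roughly 57 mm remains, and the caddy is still centred. Going 50 mm further, then creeping to the stop.

```bash
python3 -m crank '{"dp":[[0.21,0.98,0],[0.22,0.98,0],[0.21,0.98,0],[0.22,0.98,0],[0.21,0.98,0],[0.06,0.29,0],[0,0,0],[0,0,0]],"delta_rot":[[0,0,0],[0,0,0],[0,0,0],[0,0,0],[0,0,0],[0,0,0],[0,0,0],[0,0,0]],"claw":[255,255,255,255,255,255,255,255]}' 60
python3 -m crank '{"dp":[[0.04,0.2,0],[0,0,0]],"delta_rot":[[0,0,0],[0,0,0]],"claw":[255,255]}'
python3 -m crank '{"dp":[[0.03,0.15,0],[0,0,0]],"delta_rot":[[0,0,0],[0,0,0]],"claw":[255,255]}'
```

```text
time_s: 8.1
eef_pos: [606.1, 55.4, 52.0]
ee_rot: [0.0, 0.78, 0.626, 0.0]
force: [0.1, -1.3, 4.2]
grip_width: 0.152
time_s: 8.3
eef_pos: [606.4, 56.7, 52.1]
ee_rot: [0.0, 0.78, 0.626, -0.0]
force: [-1.2, -4.7, 6.1]
grip_width: 0.154
time_s: 8.5
eef_pos: [606.6, 58.1, 52.0]
ee_rot: [0.0, 0.78, 0.626, -0.0]
force: [-1.7, -5.5, 6.7]
grip_width: 0.154
```

```bash
python3 meas.py 7 | tail -2; python3 m2.py side7.npy -2 | grep -E "wall z[123]|board z5|front"
python3 - <<'E'
from h import *
im,d=capture('top');save('top7.png',im)
a=cv2.resize(cv2.imread('pics/top7.png')[160:240,280:400],None,fx=5,fy=5,interpolation=2)
b=cv2.resize(cv2.imread('pics/side7.png')[160:250,260:380],None,fx=5,fy=5,interpolation=2)
cv2.imwrite('pics/a7.png',a);cv2.imwrite('pics/b7.png',b)
E
```

```text
[-2.1 -6.   6.3] [606.6  58.1  52. ] 0.15614407279056333
tcp rail -4.762137482840754 -1.9790549121422998
wall z10 39 y [31.2 32.4 34.2] slope 0.004
wall z15 34 y [31.3 32.3 33.5] slope 0.002
wall z20 40 y [31.6 32.5 33.8] slope 0.003
wall z25 39 y [31.  32.3 33.8] slope -0.009
wall z30 35 y [30.9 32.  33.5] slope -0.005
wall z35 37 y [31.  32.  33.6] slope -0.001
board z53 20 y [5.2 6.7 8.7] slope 
front face x [51.91480021 59.6284248  66.76398741] 99Traceback (most recent call last):
  File "m2.py", line 11, in <module>
    for a in(0,2,4,6,8,10,12): st('rail z%d'%a,(x>-75)&(x<40)&(z>a)&(z<a+2)&(y>10)&(y<26))
                               ~~^^^^^^^^^^^^^^^^^^^^^^^^^^^^^^^^^^^^^^^^^^^^^^^^^^^^^^^^^
  File "m2.py", line 7, in st
    def st(nm,k): print(nm,k.sum(),'y',np.percentile(y[k],[10,50,90]).round(1),'slope',np.polyfit(x[k],y[k],1)[0].round(3) if k.sum()>20 else '')
                                       ~~~~~~~~~~~~~^^^^^^^^^^^^^^^^^
    return _quantile_unchecked(
        a, q, axis, out, overwrite_input, method, keepdims, weights)
    return _ureduce(a,
                    func=_quantile_ureduce_func,
    ...<5 lines>...
                    overwrite_input=overwrite_input,
                    method=method)
    r = func(a, **kwargs)
    result = _quantile(arr,
                       quantiles=q,
    ...<2 lines>...
                       out=out,
                       weights=wgt)
    slices_having_nans = np.isnan(arr[-1, ...])
                                  ~~~^^^^^^^^^
IndexError: index -1 is out of bounds for axis 0 with size 0
```

View pics/b7.png

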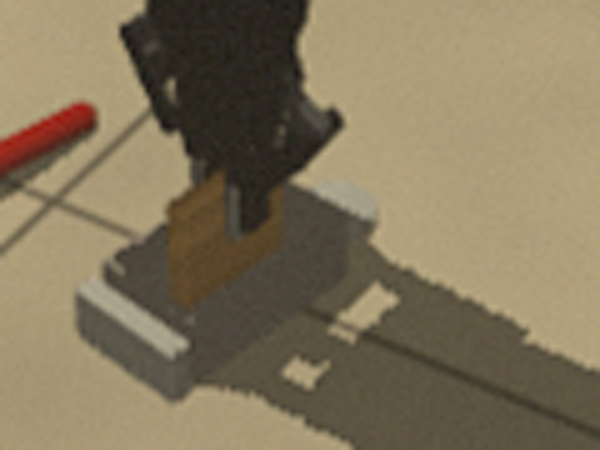

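The caddy is at about -2.7 mm, close to the stop. Creeping on until contact force builds.

```bash
python3 -m crank '{"dp":[[0.04,0.2,0],[0,0,0]],"delta_rot":[[0,0,0],[0,0,0]],"claw":[255,255]}'
python3 -m crank '{"dp":[[0.03,0.15,0],[0,0,0]],"delta_rot":[[0,0,0],[0,0,0]],"claw":[255,255]}'
python3 -m crank '{"dp":[[0.02,0.1,0],[0,0,0]],"delta_rot":[[0,0,0],[0,0,0]],"claw":[255,255]}'
```

```text
time_s: 8.8
eef_pos: [607.1, 60.1, 52.0]
ee_rot: [0.0, 0.78, 0.626, -0.0]
force: [-2.3, -5.1, 6.4]
grip_width: 0.156
time_s: 9.0
eef_pos: [607.4, 60.9, 52.1]
ee_rot: [0.001, 0.78, 0.626, -0.001]
force: [-2.2, -9.2, 6.0]
grip_width: 0.153
time_s: 9.2
eef_pos: [607.5, 61.0, 52.3]
ee_rot: [0.001, 0.78, 0.626, -0.001]
force: [-3.6, -14.0, 8.3]
grip_width: 0.153
```

```bash
python3 -m crank '{"dp":[[0.02,0.1,0],[0,0,0]],"delta_rot":[[0,0,0],[0,0,0]],"claw":[255,255]}'
python3 -m crank '{"dp":[[-0.06,-0.3,0],[0,0,0]],"delta_rot":[[0,0,0],[0,0,0]],"claw":[255,255]}'
python3 -m crank '{"dp":[[-0.04,-0.2,0],[0,0,0]],"delta_rot":[[0,0,0],[0,0,0]],"claw":[255,255]}'
python3 -m crank '{"dp":[[-0.04,-0.2,0],[0,0,0]],"delta_rot":[[0,0,0],[0,0,0]],"claw":[255,255]}'
```

```text
time_s: 9.4
eef_pos: [607.7, 61.2, 52.4]
ee_rot: [0.002, 0.78, 0.626, -0.002]
force: [-5.5, -18.5, 10.2]
grip_width: 0.153
time_s: 9.6
eef_pos: [607.3, 60.8, 52.0]
ee_rot: [0.0, 0.78, 0.626, 0.0]
force: [-0.8, -4.3, 4.8]
grip_width: 0.153
time_s: 9.8
eef_pos: [607.0, 60.1, 52.0]
ee_rot: [-0.0, 0.78, 0.626, 0.001]
force: [0.5, 3.7, 5.2]
grip_width: 0.155
time_s: 10.0
eef_pos: [606.5, 58.3, 52.1]
ee_rot: [-0.0, 0.78, 0.626, 0.001]
force: [0.7, 6.6, 5.9]
grip_width: 0.154
```

```bash
python3 -m crank '{"dp":[[-0.03,-0.15,0],[0,0,0]],"delta_rot":[[0,0,0],[0,0,0]],"claw":[255,255]}'
python3 -m crank '{"dp":[[-0.03,-0.15,0],[0,0,0]],"delta_rot":[[0,0,0],[0,0,0]],"claw":[255,255]}'
```

```text
time_s: 10.2
eef_pos: [606.2, 56.9, 52.0]
ee_rot: [-0.001, 0.78, 0.626, 0.001]
force: [1.1, 6.4, 6.0]
grip_width: 0.152
time_s: 10.4
eef_pos: [606.1, 56.6, 52.3]
ee_rot: [-0.001, 0.78, 0.626, 0.002]
force: [2.7, 12.4, 6.3]
grip_width: 0.154
```

The caddy stops against the catch after 4.4 mm of play, with force rising to 12 N, so it is latched. Moving it to mid-play, releasing and retreating.

```bash
python3 -m crank '{"dp":[[0.06,0.3,0.05],[0,0,0]],"delta_rot":[[0,0,0],[0,0,0]],"claw":[255,255]}'
python3 -m crank '{"dp":[[0,0,0],[0,0,0],[0,0,0],[0,0,0],[0,0,0],[0,0,0]],"delta_rot":[[0,0,0],[0,0,0],[0,0,0],[0,0,0],[0,0,0],[0,0,0]],"claw":[0,0,0,0,0,0]}'
python3 -m crank '{"dp":[[0,0,2],[0,0,3],[0,0,4],[0,0,4],[-2,-4,2],[-2,-4,0],[-2,-4,0],[-2,-4,0],[-2,-4,0],[-2,-4,0]],"delta_rot":[[0,0,0],[0,0,0],[0,0,0],[0,0,0],[0,0,0],[0,0,0],[0,0,0],[0,0,0],[0,0,0],[0,0,0]],"claw":[0,0,0,0,0,0,0,0,0,0]}'
python3 - <<'E'
from h import *
for c in('top','side'):
    im,d=capture(c);save(c+'8.png',im);np.save(c+'8.npy',d)
    P=cloud(c,d).reshape(-1,3);P=P[d.reshape(-1)>0]
    P=P[(abs(P[:,0]-606)<90)&(P[:,1]>-60)&(P[:,1]<160)]
    for lo,hi in((39,47),(76,90)):
        q=P[(P[:,2]>lo)&(P[:,2]<hi)]
        if len(q)>5:print(c,lo,cv2.minAreaRect(q[:,:2].astype(np.float32)))
cv2.imwrite('pics/a8.png',cv2.resize(cv2.imread('pics/top8.png')[160:240,280:400],None,fx=5,fy=5,interpolation=2))
cv2.imwrite('pics/b8.png',cv2.resize(cv2.imread('pics/side8.png')[160:250,260:380],None,fx=5,fy=5,interpolation=2))
E
```

```text
time_s: 10.6
eef_pos: [606.1, 57.7, 52.0]
ee_rot: [-0.0, 0.78, 0.626, -0.0]
force: [-0.2, 3.6, 3.4]
grip_width: 0.151
time_s: 11.2
eef_pos: [606.4, 57.0, 52.3]
ee_rot: [0.0, 0.78, 0.626, -0.0]
force: [0.3, 0.2, 0.3]
grip_width: 0.997
time_s: 12.2
eef_pos: [485.3, -184.3, 202.5]
ee_rot: [0.0, 0.78, 0.626, 0.0]
force: [0.5, -1.0, -0.2]
grip_width: 0.999
top 39 ((607.9035034179688, 69.50929260253906), (125.6971435546875, 64.07064819335938), 77.52166748046875)
top 76 ((605.9431762695312, 61.83307647705078), (68.35580444335938, 14.240215301513672), 77.65857696533203)
side 39 ((601.2637329101562, 60.490108489990234), (113.6297836303711, 66.65569305419922), 76.7007827758789)
side 76 ((601.2428588867188, 61.660850524902344), (70.55706787109375, 15.35391616821289), 77.0640869140625)
```

View pics/a8.png

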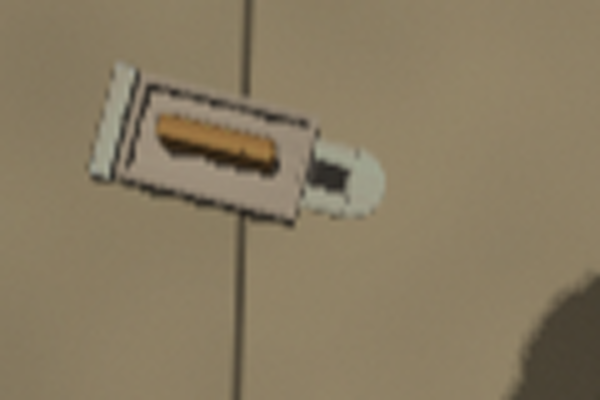

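View pics/b8.png

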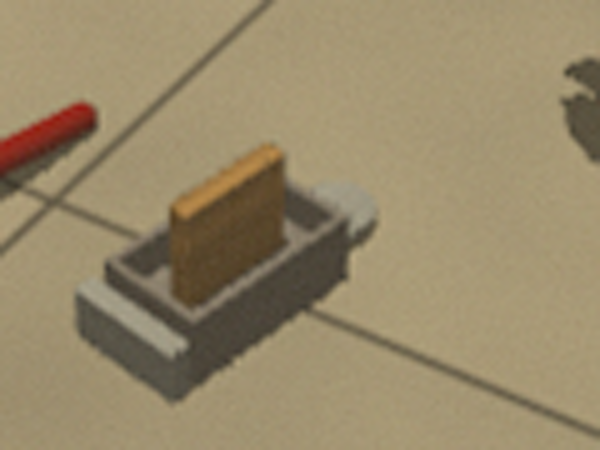

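View pics/top8.png

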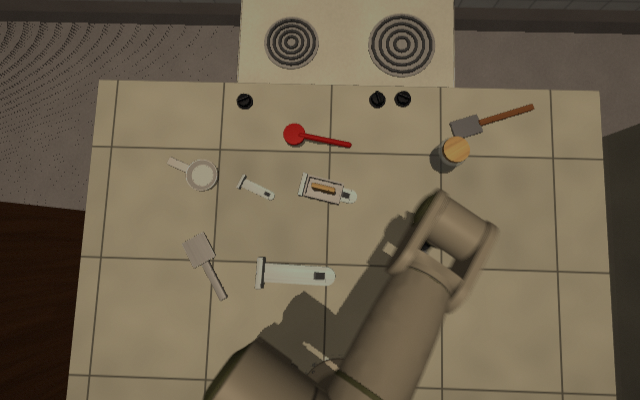

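```bash
python3 - <<'E'
from h import *
th=np.radians(77.7);dr=np.array([np.cos(th),np.sin(th)]);n=np.array([-dr[1],dr[0]])
for f in('top0','top8'):
    P=cloud('top',np.load(f+'.npy')).reshape(-1,3);q=P[:,:2]-np.array([607.9,63.5]);x=q@dr;y=q@n
    for b in range(-104,-44,4):
        k=(x>=b)&(x<b+4)&(abs(y)<6)
        if k.sum():print(f,b,k.sum(),(np.median(P[k,2])-.5).round(1),(P[k,2].max()-.5).round(1))
E
```

```text
top0 -104 4 13.6 13.9
top0 -100 6 12.3 14.2
top0 -96 5 10.9 13.6
top0 -92 4 10.5 12.6
top0 -88 6 13.4 14.9
top0 -84 5 14.0 15.5
top0 -80 6 15.0 16.3
top0 -76 5 15.7 16.3
top0 -72 4 17.8 20.4
top0 -68 6 19.5 21.6
top0 -64 5 20.8 24.6
top0 -60 6 15.7 19.8
top0 -56 4 12.2 14.6
top0 -52 6 11.4 16.8
top0 -48 5 12.5 15.5
top8 -104 4 11.4 12.1
top8 -100 6 12.5 16.5
top8 -96 5 11.9 14.9
top8 -92 5 11.8 14.1
top8 -88 6 13.3 14.9
top8 -84 4 13.7 18.0
top8 -80 6 16.1 17.7
top8 -76 5 15.8 21.1
top8 -72 4 15.5 16.4
top8 -68 6 19.4 20.6
top8 -64 5 21.7 22.9
top8 -60 6 22.1 46.3
top8 -56 5 43.5 46.1
top8 -52 6 18.4 22.3
top8 -48 5 18.5 21.3
```

The catch ramp is back to its starting height profile, about 20–21 mm at its back, right behind the caddy. Handing in.

```bash
python3 -c "
from rig import *
print(finish_job())"
```

```text
the job is handed in; nothing more can be done
None
```

The caddy is on the middle-sized rail, pushed to the stop and latched. I let go of it, moved the arm clear and handed the job in at about 12.3 s; no verdict was reported.

**Latching:** The caddy pressed against the stop at up to 18.5 N. When I pulled it back, it stopped after 4.4 mm of play with the force rising to 12 N. After release, the catch's depth profile matched the start, about 20–21 mm high at its back.

**Position:** The last pictures put the caddy about 2 mm from the rail's origin in each camera's own frame, lined up within about 0.5° and with both checks inside the limits. It leans toward the catch side of the play.

**Left alone:** The top picture shows the jar, spoon rest, brush and scraper where they started.

**Disagreements:**
- The two cameras differ by about 4–5 mm in world x, so I aligned caddy to rail within one camera.
- Two of the last depth fits disagreed with the rest. The top camera's rim fit came out 126 mm long because it picked up points outside the caddy, so I ignored it. The side camera's rim fit was slightly oversized at 114 mm.

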